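Set out terminal blocks by length on a backboard panel

ROBOT

A 6-joint arm with a two-finger parallel gripper is mounted at the origin on the work surface. World frame = base frame: x ahead of the robot, y to its left, z up, the work surface at z = 0. Lengths are in mm, angles in rad, forces in N, time in s.
With the tool pointing down it reaches from about 275 to 1000 mm from the base axis. Payload 8.4 kg.
Tool frame: the origin (TCP) lies midway between the tips of the shut fingers; the grasp point (between the pads) lies 19 mm behind it; y points along the fingers, z is the direction in which the jaws open and shut, and the axes are right-handed (so a half turn about y gives the same grasp; the last joint's range is limited). The gripper opens to 85 mm and grips with 20 to 120 N. Pads are 22 mm wide; open, the fingers measure 114 mm over their backs; the gripper's body (76 mm by 85 mm) begins 54 mm behind the grasp point. The pads swing forward as they close: fully open they stand 13 mm farther back than shut.
Start: joints at [-1.223, 0.353, 1.633, -0, 1.155, -0.002], TCP at [214.192, -587.154, 231.281] pointing down, gripper open.
Joint ranges: [-2.63, 2.63], [-0.92, 2.1], [0.06, 2.66], [-1.3, 4.44], [0, 2.69], [-3.02, 3.02]. Speed limits (rad/s): [2.22, 2.22, 2.79, 3.14, 3.14, 3.14].

INTERFACE

Orientations are given as [roll, pitch, yaw] about the fixed x, y, z axes, in that order (R = Rz(yaw) Ry(pitch) Rx(roll)).
In Python, from rig import r, imaging gives the robot as it stands. The module is installed in compiled form; this text tells all that it offers.
- The arm moves only by the tool send_rows, never from a script. Its argument "series" is a list of rows, each a list of 6 numbers: the shift along the tool's x, y, z in m, then the turn, a rotation vector about the tool's x, y, z in degrees. In form: [[dx, dy, dz, ax, ay, az], ...]. A call has 1 to 8 rows; each row shifts and turns the commanded pose from where the row before left it, along the tool's axes as they then stand; what a row does not reach is not made up. A row lasts 1/10 s, in which the tool goes at most 50 mm and 8.59 degrees, less where a joint would pass 70% of its speed; a pose out of reach is approached as far as the arm can. A call is refused whole if a number of a shift passes 0.05 or a number of a turn 8.59, either way. A call with a gripper value outside its range is refused whole. "gripper" is the opening, from 0 (shut) to 1 (fully open), set as the call begins (left out, the last holds). The fingers move at their own pace and stop on an object; "squeeze" is the grip in N (left out, the last holds). Time passes only in rows, so rows that do not move let the fingers close. It gives the time, the measured TCP pose, the force and the opening at its end, in the units of the state.
- r.sense(): the state, without advancing time (a new reading comes with each control period).
- imaging.grab_frame(name): name is "side" or "top"; returns a dict with "frame" (384x512x3 uint8, red, green, blue), "depth" (384x512 float32, mm along the optical axis (not along the pixel's ray), 0 where there is no reading), "intrinsics" (3x3 intrinsics, pixels), "origin" and "rotation" of the camera in the world. Camera axes: x right, y down, z forward; pixel columns grow to the right and rows downward; lengths in mm; the calibration is good to about 2 mm. A picture is of the moment at which its call begins.
- r.sign_off(): hands the job in, once; it reports no verdict.
The state is a dict: "clock": time; "qpos": joint angles; "qvel": joint speeds; "joint_efforts": joint torques, N m; "eef_pos": TCP position; "tcp_rot": TCP orientation; "contact_force": force on the tool from outside, world axes, zero at the start; "wrist_torque": the same for the moment, N m; "opening": opening from 0.0 (shut) to 1.0 (fully open).
Only numpy, scipy, OpenCV 4.12 (cv2) and the standard library are available. Lean on these libraries where they do the work, as an engineer would, in place of code of your own. Each camera call takes 0.05 s, during which the arm holds its last target.

TASK

The marking template is still on the black panel's two pins: lift it straight up off them without cocking it, then lay it flat, lengthwise, fully on the blue mat. Then set the four white terminal blocks out on the panel's four painted crosses in order of length, the longest at the conduit stub's end and the shortest at the earth bar's end, each upright, centred on its cross and running squarely across the panel. Do not disturb the roll of tape or the screw tub.

Things in the scene. Friction and masses are not known exactly. Their poses are not given: they have to be found in the camera images.
- panel: fixed black plywood panel, 160 (own x) x 530 (own y) x 12 mm, origin at centre of underside. On top four white crosses (148 mm line along x, 50 mm tick along y) at x 0, y -127.5, -42.5, 42.5, 127.5 mm. Fixed steel pins, 8 mm thick, 26 mm high, at x 0, y -190 and 190. At y about 235 or -235 the conduit stub, at the other end a brass earth bar (110 mm along x, 20 high); ends vary
- conduit: fixed conduit stub on one end of the panel (panel's y about 235 or -235 mm): round metal fitting with orange bushing, 48 mm across the foot, 38 mm high. Origin at the centre of its foot, on the panel's top. The longest block belongs on the cross nearest to it
- template: loose aluminium bar, 46 (own x) x 410 (own y) x 5 mm, about 260 g, origin at centre of underside, z up. Four 30 mm windows show the crosses; a 10 mm hole at y -190 and 190 fits over each panel pin. Starts flat on the panel, along it; clear of the pins once raised over 26 mm. Solid orange handle in the middle, 14 (x) x 46 (y) mm, 5 to 33 mm above the underside: grip across the 14 mm
- mat: fixed blue rubber mat, 450 (own x) x 90 (own y) x 3 mm, left or right of the work, its long side pointing away from the robot; origin at centre of underside. The template goes on it with its length along own x. A fixed grey parts tray, 360 x 90 x 30 mm, lies on the opposite side
- block_d: longest of four white terminal blocks: 132 mm long (own x), 44 mm wide (own y), 30 mm high, upright sides, 20 rows of tin clips on top, comb teeth on both long sides, about 126 g. Origin at the centre of its underside, z up; same either way round. Loose on the bench between robot and panel, pointing roughly away from the robot. Grip across the 44 mm width
- block_c: second longest of four white terminal blocks: 108 mm long (own x), 44 mm wide (own y), 30 mm high, upright sides, 16 rows of tin clips on top, comb teeth on both long sides, about 107 g. Origin at the centre of its underside, z up; same either way round. Loose on the bench between robot and panel, pointing roughly away from the robot. Grip across the 44 mm width
- block_b: third longest of four white terminal blocks: 84 mm long (own x), 44 mm wide (own y), 30 mm high, upright sides, 12 rows of tin clips on top, comb teeth on both long sides, about 88 g. Origin at the centre of its underside, z up; same either way round. Loose on the bench between robot and panel, pointing roughly away from the robot. Grip across the 44 mm width
- block_a: shortest of four white terminal blocks: 60 mm long (own x), 44 mm wide (own y), 30 mm high, upright sides, 8 rows of tin clips on top, comb teeth on both long sides, about 68 g. Origin at the centre of its underside, z up; same either way round. Loose on the bench between robot and panel, pointing roughly away from the robot. Grip across the 44 mm width
- tape_roll: bystander: roll of yellow tape lying flat beyond the panel, 66 mm across, 19 mm high; origin at the centre of its underside. To be left alone
- screw_tub: bystander: white tub with red cap standing beyond the panel, about 52 mm across, 50 mm high; origin at the centre of its underside. To be left alone

How it is judged (in metres and radians):
On the way, in this order (a step that is already met when the one before it is completed fails the run):
1. the template is lifted straight up, clear of the pins while still over its place and level (x of template in the frame of panel between -0.02 and 0.02 m and y of template in the frame of panel between -0.02 and 0.02 m and z of template in the frame of panel above 0.042 m and angle between template's own z axis and vertical below 0.12 rad), for 0.05 s.
2. the template lies flat and lengthwise on the mat, let go (x of template in the frame of mat between -0.025 and 0.025 m and y of template in the frame of mat between -0.025 and 0.025 m and z of template in the frame of mat between -0.001 and 0.007 m and angle between the y axis of template and the x axis of mat, either way round below 0.2 rad and angle between template's own z axis and vertical below 0.05 rad and linear speed of template below 0.02 m/s and contact force between template and the fingers below 0.1 N), for 0.2 s.
At the end, for the whole second after the job is handed in: Template flat on the mat, centre within 25 mm both ways, along it within 0.2 rad. Blocks at rest, upright on the panel, each within 12 mm both ways of its cross and square across the panel within 0.17 rad, in order of length: longest nearest the conduit stub, shortest nearest the earth bar (all of step 2 and x of block_d in the frame of panel between -0.012 and 0.012 m and z of block_d in the frame of panel between 0.008 and 0.016 m and angle between the x axis of each of block_d, block_c, block_b, block_a and the x axis of panel, either way round below 0.17 rad and angle between each of block_d, block_c, block_b, block_a's own z axis and vertical below 0.08 rad and linear speed of each of block_d, block_c, block_b, block_a below 0.02 m/s and x of block_c in the frame of panel between -0.012 and 0.012 m and z of block_c in the frame of panel between 0.008 and 0.016 m and x of block_b in the frame of panel between -0.012 and 0.012 m and z of block_b in the frame of panel between 0.008 and 0.016 m and x of block_a in the frame of panel between -0.012 and 0.012 m and z of block_a in the frame of panel between 0.008 and 0.016 m and ((y of conduit in the frame of panel above 0 m and y of block_d in the frame of panel between 0.1155 and 0.1395 m and y of block_c in the frame of panel between 0.0305 and 0.0545 m and y of block_b in the frame of panel between -0.0545 and -0.0305 m and y of block_a in the frame of panel between -0.1395 and -0.1155 m) or (y of conduit in the frame of panel below 0 m and y of block_d in the frame of panel between -0.1395 and -0.1155 m and y of block_c in the frame of panel between -0.0545 and -0.0305 m and y of block_b in the frame of panel between 0.0305 and 0.0545 m and y of block_a in the frame of panel between 0.1155 and 0.1395 m))); the robot touches nothing.
It fails at once if the template is cocked by more than 0.12 rad (7 degrees) while still on its pins (x of template in the frame of panel between -0.02 and 0.02 m and y of template in the frame of panel between -0.02 and 0.02 m and z of template in the frame of panel below 0.038 m and angle between template's own z axis and vertical above 0.12 rad).
It fails at once if the roll of tape is moved more than 15 mm (distance of tape_roll from where it was at the start of the episode above 0.015 m).
It fails at once if the screw tub is moved more than 15 mm (distance of screw_tub from where it was at the start of the episode above 0.015 m).
It also fails if it takes over 112 s, if anything falls off the work surface, if the arm or the gripper's body presses on something with over 40 N, if the wrist force passes 120 N, or if a joint passes its speed limit or range.

## Working session

There is one attempt and no reset: what is moved stays moved. The work goes in short steps, Python scripts to look and compute and a tool call to move; the robot and the scene stay as the last step left them, time stands still between calls to the robot, and variables do not carry over. Pictures are saved under pics/ and viewed, and the job is handed in when it is done.

Besides the shell and the picture viewer there is one more tool, called after ">>>" in YAML: its name, and indented under it one key for each argument. send_rows: Moves the arm, as the interface text tells. Its arguments: {"type":"object","properties":{"series":{"type":"array","items":{"type":"array","items":{"type":"number"}}},"gripper":{"type":"number"},"squeeze":{"type":"number"}},"required":["series"]}

```bash
mkdir -p pics; python3 - <<'E'
from rig import r, imaging
import cv2,numpy as np
s=r.sense(); print(s)
for n in("top","side"):
    f=imaging.grab_frame(n); print(n,f["intrinsics"],f["origin"],f["rotation"])
    np.savez(f"{n}0.npz",**f)
    cv2.imwrite(f"pics/{n}0.png",cv2.resize(f["frame"][:,:,::-1],(800,600),interpolation=cv2.INTER_CUBIC))
E
```

```text
{'clock': 0.0, 'qpos': array([-1.22338598e+00,  3.53605452e-01,  1.63412078e+00, -2.23789706e-06,
        1.15520061e+00, -2.41385916e-03]), 'qvel': array([ 0.00019045,  0.00133741,  0.00064271, -0.00045563, -0.00057188,
       -0.00116133]), 'joint_efforts': array([-3.07400978e-04, -6.05255485e+01, -3.42062795e+01,  1.31449456e-04,
        9.45640204e-03, -1.20359752e-05]), 'eef_pos': array([ 214.04055935, -586.71091693,  230.59406182]), 'tcp_rot': array([-1.57213051e+00,  1.17434407e-06, -2.79176754e+00]), 'contact_force': array([-0.30520335,  0.39175034, -0.34569606]), 'wrist_torque': array([-0.00122176, -0.02494227, -0.02002033]), 'opening': 0.9984799111547908}
top [[418.59723078   0.         249.88334587]
 [  0.         418.59723078 191.23748101]
 [  0.           0.           1.        ]] [ 523.46280773    2.46064032 1019.94254675] [-3.06391866  0.01299837 -1.58510369]
side [[400.27500311   0.         258.2836115 ]
 [  0.         400.27500311 188.40864743]
 [  0.           0.           1.        ]] [173.74260596 609.95518983 875.39469725] [-2.42171345 -0.00605459 -2.51185858]
```

View pics/top0.png

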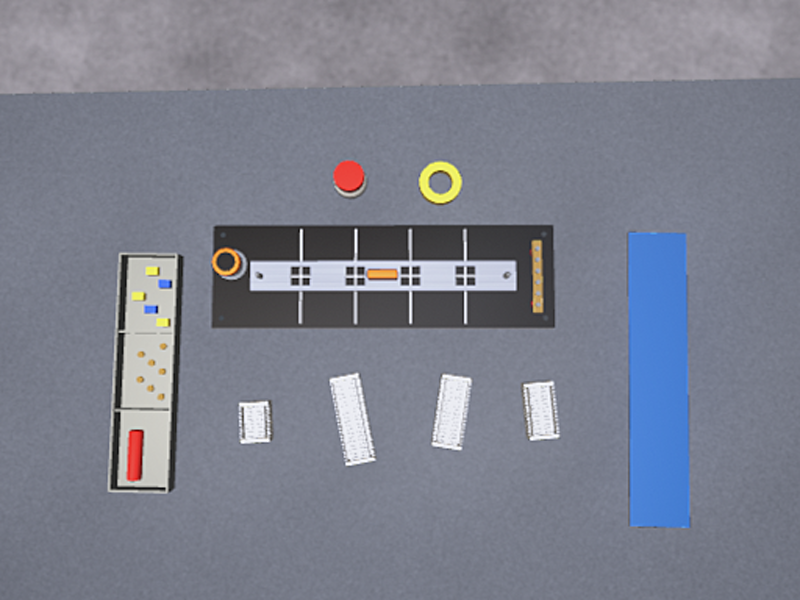

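View pics/side0.png

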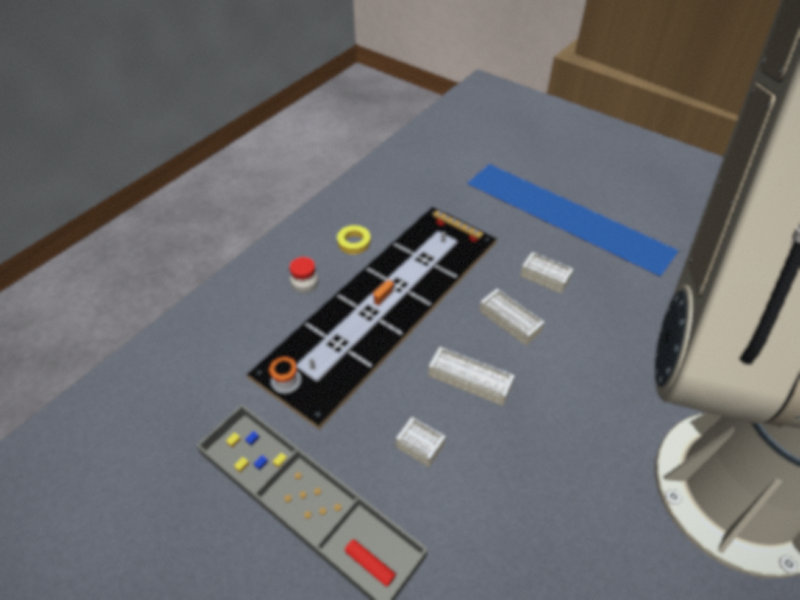

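Top view: conduit at left (+y), with the blocks from left to right a, d, c, b, and the mat at right. Now to measure.

```bash
cat > h.py <<'E'
import numpy as np,cv2
from scipy.spatial.transform import Rotation as R
def cloud(f):
    K=f["intrinsics"];D=f["depth"].astype(float);h,w=D.shape
    u,v=np.meshgrid(np.arange(w),np.arange(h))
    P=np.stack([(u-K[0,2])/K[0,0]*D,(v-K[1,2])/K[1,1]*D,D],-1)
    return P@R.from_euler('xyz',f["rotation"]).as_matrix().T+f["origin"]
def ray(f,u,v,z):
    K=f["intrinsics"];u=np.asarray(u,float);v=np.asarray(v,float)
    d=np.stack([(u-K[0,2])/K[0,0],(v-K[1,2])/K[1,1],np.ones_like(u)],-1)@R.from_euler('xyz',f["rotation"]).as_matrix().T
    return f["origin"]+d*((z-f["origin"][2])/d[...,2])[...,None]
def comps(f,mask,z,amin=60):
    n,l,st,_=cv2.connectedComponentsWithStats(mask.astype(np.uint8),connectivity=8)
    out=[]
    for i in range(1,n):
        if st[i,4]<amin: continue
        v,u=np.where(l==i)
        p=ray(f,u,v,z)[:,:2].astype(np.float32)
        (c,s,a)=cv2.minAreaRect(p)
        q=p-p.mean(0);_,_,V=np.linalg.svd(q,full_matrices=False)
        ang=np.degrees(np.arctan2(V[0,1],V[0,0]));ang=(ang+90)%180-90
        out.append(dict(c=np.round(c,1),m=np.round(p.mean(0),1),s=np.round(sorted(s),1),ra=round(a,1),pca=round(ang,2),n=st[i,4],uv=np.round([u.mean(),v.mean()],1)))
    return sorted(out,key=lambda o:-o['m'][1])
def masks(f):
    im=f["frame"].astype(int);hsv=cv2.cvtColor(f["frame"],cv2.COLOR_RGB2HSV)
    return im,hsv
E
python3 - <<'E'
from h import *
f=dict(np.load("top0.npz"))
P=cloud(f);im,hsv=masks(f)
Z=P[...,2];X=P[...,0]
print("table z",np.median(Z[300:350,50:250]))
print('blocks')
for o in comps(f,(Z>22)&(Z<45)&(X<520)&(X>280)&(P[...,1]>-250)&(P[...,1]<250),30): print(o)
H,S,V=[hsv[...,i] for i in range(3)]
print('mat')
for o in comps(f,(H>95)&(H<125)&(S>130)&(V>80),3,500): print(o)
print('panel dark')
m=(V<75)&(X>500)&(X<760)&(np.abs(P[...,1])<330)
m=cv2.morphologyEx(m.astype(np.uint8),cv2.MORPH_CLOSE,np.ones((9,9)))
for o in comps(f,m,12,1000):print(o)
print('orange')
for o in comps(f,(H>4)&(H<20)&(S>170)&(V>150),45,30):print(o, np.median(Z[int(o['uv'][1]),int(o['uv'][0])]))
print('template')
for o in comps(f,(S<60)&(V>140)&(X>540)&(X<700)&(Z>13),17,300):print(o)
E
```

```text
table z 0.25189085256056387
blocks
{'c': array([418.8, 221.7]), 'm': array([419.3, 221.5], dtype=float32), 's': array([44.7, 60.3]), 'ra': 0.2, 'pca': np.float32(2.01), 'n': np.int32(406), 'uv': array([162.6, 269.7])}
{'c': array([421.4,  75.8]), 'm': array([420.5,  75.8], dtype=float32), 's': array([ 44.3, 131.3]), 'ra': 10.5, 'pca': np.float32(9.86), 'n': np.int32(792), 'uv': array([224.7, 268.5])}
{'c': array([430.4, -73.1]), 'm': array([429.8, -73. ], dtype=float32), 's': array([ 43.4, 107.9]), 'ra': 80.5, 'pca': np.float32(-9.57), 'n': np.int32(642), 'uv': array([288.2, 263.6])}
{'c': array([ 430.5, -206.9]), 'm': array([ 429.6, -207.3], dtype=float32), 's': array([44.9, 84.3]), 'ra': 4.0, 'pca': np.float32(3.28), 'n': np.int32(563), 'uv': array([345.8, 262.9])}
mat
{'c': array([ 476.3, -394.6]), 'm': array([ 472.8, -394.4], dtype=float32), 's': array([ 89.3, 449.2]), 'ra': 88.0, 'pca': np.float32(-2.08), 'n': np.int32(7031), 'uv': array([420.9, 243.1])}
panel dark
{'c': array([639.8,  26.5]), 'm': array([642.2,  26.6], dtype=float32), 's': array([155.9, 527. ]), 'ra': 89.2, 'pca': np.float32(89.68), 'n': np.int32(10738), 'uv': array([244.8, 174.9])}
orange
{'c': array([660.6, 261.3]), 'm': array([662.6, 261.4], dtype=float32), 's': array([38. , 40.2]), 'ra': 89.1, 'pca': np.float32(78.0), 'n': np.int32(100), 'uv': array([144.5, 166.2])} 53.33022990453844
{'c': array([637.9,  26.1]), 'm': array([638.5,  26.1], dtype=float32), 's': array([ 9.4, 39.9]), 'ra': 89.1, 'pca': np.float32(89.08), 'n': np.int32(58), 'uv': array([244.5, 174.7])} 45.500555595552896
template
{'c': array([638.8,  26.3]), 'm': array([638.8,  27.4], dtype=float32), 's': array([ 48.6, 410.3]), 'ra': 89.1, 'pca': np.float32(89.05), 'n': np.int32(2454), 'uv': array([244.4, 176. ])}
```

```bash
python3 - <<'E'
from h import *
f=dict(np.load("top0.npz"))
c=f["frame"][140:215,130:360,::-1]
cv2.imwrite("pics/panel0.png",cv2.resize(c,None,fx=3.45,fy=3.45,interpolation=cv2.INTER_CUBIC))
c=f["frame"][230:305,140:370,::-1]
cv2.imwrite("pics/blocks0.png",cv2.resize(c,None,fx=3.45,fy=3.45,interpolation=cv2.INTER_CUBIC))
E
```

```text
(no output)
```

View pics/panel0.png

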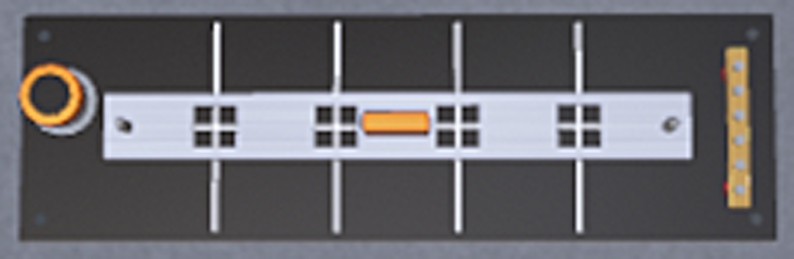

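View pics/blocks0.png

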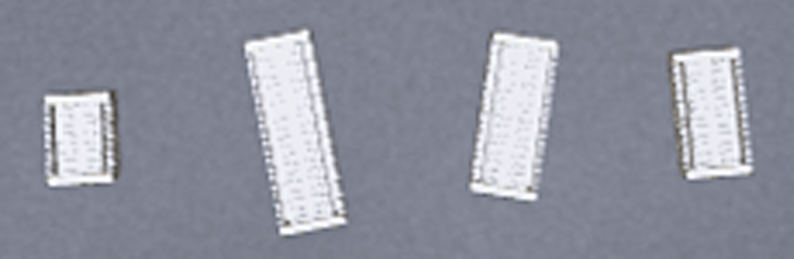

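```bash
python3 - <<'E'
from h import *
f=dict(np.load("top0.npz"))
L=[((216.5,24),(215,232)),((337,23),(337,232)),((457.5,22),(458.5,232)),((577.5,22),(580,232))]
for a,b in L:
    p=[ray(f,(q[0]+.5)/3.45+130-.5,(q[1]+.5)/3.45+140-.5,12) for q in(a,b)]
    d=p[0]-p[1];print(np.round((p[0]+p[1])/2,1),np.linalg.norm(d).round(1),np.degrees(np.arctan2(d[1],d[0])).round(2))
for q in [(24,15),(773,15),(19,240),(776,240)]:
    print(ray(f,(q[0]+.5)/3.45+130-.5,(q[1]+.5)/3.45+140-.5,12).round(1))
for n,q in dict(pin1=(122,125),pin2=(672,125)).items(): print(n,ray(f,(q[0]+.5)/3.45+130-.5,(q[1]+.5)/3.45+140-.5,30).round(1))
# handle from depth
P=cloud(f)
m=(P[...,2]>40)&(P[...,2]<52)&(np.abs(P[...,1]-26)<40)&(np.abs(P[...,0]-639)<25)
print(comps(f,m,45,10))
S=dict(np.load("side0.npz"));im,hsv=masks(S);H,Sa,V=[hsv[...,i] for i in range(3)];PS=cloud(S)
for o in comps(S,(H>4)&(H<20)&(Sa>150)&(V>120)&(abs(PS[...,1]-26)<60)&(abs(PS[...,0]-639)<60)&(PS[...,2]>40),45,10):print(o)
for o in comps(S,(PS[...,2]>24)&(PS[...,2]<36)&(PS[...,0]<520)&(PS[...,0]>300)&(abs(PS[...,1])<260),30,60):print(o)
E
```

```text
[639.9 153.9  12. ] 147.1 -0.62
[638.9  68.6  12. ] 147.7 -0.58
[637.9 -16.4  12. ] 148.2 -0.68
[ 636.6 -101.    12. ] 148.1 -0.65
[722.2 289.8  12. ]
[ 713.3 -239.4   12. ]
[562.8 292.2  12. ]
[ 555.  -236.1   12. ]
pin1 [640.5 216.2  30. ]
pin2 [ 634.5 -163.2   30. ]
[{'c': array([636.7,  27.3]), 'm': array([636.9,  27.3], dtype=float32), 's': array([11.8, 42.2]), 'ra': 89.1, 'pca': np.float32(88.98), 'n': np.int32(110), 'uv': array([244. , 175.4])}]
{'c': array([635.7,  30.7]), 'm': array([636. ,  30.4], dtype=float32), 's': array([13.6, 41.4]), 'ra': 0.1, 'pca': np.float32(88.73), 'n': np.int32(55), 'uv': array([244.9, 185. ])}
{'c': array([418.4, 223.2]), 'm': array([417.9, 223.9], dtype=float32), 's': array([46.6, 61. ]), 'ra': 3.1, 'pca': np.float32(0.68), 'n': np.int32(394), 'uv': array([269. , 280.3])}
{'c': array([420.7,  77.5]), 'm': array([419. ,  77.5], dtype=float32), 's': array([ 49.3, 132.1]), 'ra': 10.1, 'pca': np.float32(10.2), 'n': np.int32(638), 'uv': array([301.9, 238.1])}
{'c': array([429.6, -70.8]), 'm': array([428.4, -70.9], dtype=float32), 's': array([ 50.4, 109.3]), 'ra': 80.5, 'pca': np.float32(-10.07), 'n': np.int32(444), 'uv': array([327.7, 200.1])}
{'c': array([ 429.3, -204.8]), 'm': array([ 428.6, -205.1], dtype=float32), 's': array([50.3, 84.6]), 'ra': 4.9, 'pca': np.float32(5.33), 'n': np.int32(288), 'uv': array([350.3, 171.4])}
```

Cross centres, from +y to -y, lie at (640,154), (639,69), (638,-16) and (636.5,-101). The panel is at about -0.8° yaw and the handle is near (638,27). The mat centre is (476,-394.5), along -2°. Both cameras agree within about 2 mm, so I'm turning the tool first.

```bash
cat > go.py <<'E'
import sys
from rig import r
from h import *
# args: x y z yawdeg -> remaining in tool axes (mm) after turning about tool y; "-" keeps
s=r.sense();p=s["eef_pos"];M=R.from_euler('xyz',s["tcp_rot"])
e=np.degrees(s["tcp_rot"]);print("t",round(s["clock"],2),"pos",p.round(1),"rpy",e.round(2),"open",round(float(s["opening"]),3),"F",s["contact_force"].round(1),"q6",s["qpos"][5].round(2))
if len(sys.argv)>4:
    t=np.array([p[i] if a=="-" else float(a) for i,a in enumerate(sys.argv[1:4])]);yaw=e[2] if sys.argv[4]=="-" else float(sys.argv[4])
    g=R.from_euler('xyz',[-90,0,yaw],degrees=True)
    print("turn (rotvec, tool, deg)",np.degrees((M.inv()*g).as_rotvec()).round(2))
    print("shift in present tool axes",M.inv().apply(t-p).round(1)," in turned axes",g.inv().apply(t-p).round(1))
E
python3 go.py 638 27 120 -90.8
```

```text
t 0.1 pos [ 214.1 -586.7  230.6] rpy [ -90.07   -0.   -159.95] open 0.998 F [-0.2 -0.2  0.6] q6 -0.0
turn (rotvec, tool, deg) [ 6.000e-02 -6.915e+01 -4.000e-02]
shift in present tool axes [-608.6  111.2 -431.1]  in turned axes [-619.6  110.6  415.3]
```

>>> send_rows:
  series:
    - [0,0,0,0,-8.5,0]
    - [0,0,0,0,-8.5,0]
    - [0,0,0,0,-8.5,0]
    - [0,0,0,0,-8.5,0]
    - [0,0,0,0,-8.5,0]
    - [0,0,0,0,-8.5,0]
    - [0,0,0,0,-8.5,0]
    - [0,0,0,0,-8.5,0]
  gripper: 0.6
  squeeze: 70

```text
clock: 0.9
eef_pos: [214.1, -586.9, 230.8]
tcp_rot: [-1.571, 0.001, -1.599]
contact_force: [0.4, 0.7, -0.1]
opening: 0.6
```

```bash
python3 go.py 638 27 120 -90.8
```

```text
t 0.9 pos [ 214.1 -586.9  230.8] rpy [-9.002e+01  5.000e-02 -9.161e+01] open 0.6 F [ 0.4  0.7 -0.1] q6 -1.2
turn (rotvec, tool, deg) [ 0.02 -0.81 -0.05]
shift in present tool axes [-625.4  111.2  406.5]  in turned axes [-619.7  110.8  415.3]
```

>>> send_rows:
  series:
    - [-0.038,0.006,0.026,0,-1.1,0]
    - [-0.039,0.007,0.026,0,0,0]
    - [-0.039,0.007,0.026,0,0,0]
    - [-0.039,0.007,0.026,0,0,0]
    - [-0.039,0.007,0.026,0,0,0]
    - [-0.039,0.007,0.026,0,0,0]
    - [-0.039,0.007,0.026,0,0,0]
    - [-0.039,0.007,0.026,0,0,0]

```text
clock: 1.7
eef_pos: [428.2, -278.1, 175.9]
tcp_rot: [-1.571, 0.0, -1.586]
contact_force: [1.3, -0.7, -0.4]
opening: 0.601
```

>>> send_rows:
  series:
    - [-0.039,0.007,0.026,0,0,0]
    - [-0.039,0.007,0.026,0,0,0]
    - [-0.039,0.007,0.026,0,0,0]
    - [-0.039,0.007,0.026,0,0,0]
    - [-0.039,0.007,0.026,0,0,0]
    - [-0.039,0.007,0.026,0,0,0]
    - [-0.039,0.007,0.026,0,0,0]
    - [0,0,0,0,0,0]

```text
clock: 2.5
eef_pos: [616.0, -5.1, 126.2]
tcp_rot: [-1.57, 0.001, -1.582]
contact_force: [0.2, -0.5, -0.2]
opening: 0.6
```

```bash
python3 go.py 638 27 20.5 -90.8
```

```text
t 2.5 pos [616.   -5.1 126.2] rpy [-8.996e+01  7.000e-02 -9.065e+01] open 0.6 F [ 0.2 -0.5 -0.2] q6 -0.0
turn (rotvec, tool, deg) [-0.04  0.15 -0.07]
shift in present tool axes [-32.3 105.7  21.6]  in turned axes [-32.4 105.7  21.6]
```

>>> send_rows:
  series:
    - [-0.032,0.03,0.022,0,0,0]
    - [0,0.03,0,0,0,0]
    - [0,0,0,0,0,0]
    - [0,0,0,0,0,0]

```text
clock: 2.9
eef_pos: [635.1, 21.5, 67.0]
tcp_rot: [-1.573, -0.0, -1.586]
contact_force: [0.4, 0.1, 1.7]
opening: 0.6
```

```bash
python3 go.py 638 27 20.5 -90.8; python3 - <<'E'
from rig import imaging
from h import *
f=imaging.grab_frame("side");cv2.imwrite("pics/s1.png",cv2.resize(f["frame"][110:270,130:370,::-1],None,fx=3.3,fy=3.3,interpolation=cv2.INTER_CUBIC))
E
```

```text
t 2.9 pos [635.1  21.5  67. ] rpy [-9.013e+01 -2.000e-02 -9.087e+01] open 0.6 F [0.4 0.1 1.7] q6 0.05
turn (rotvec, tool, deg) [ 0.13 -0.07  0.02]
shift in present tool axes [-5.6 46.5  3. ]  in turned axes [-5.5 46.5  2.9]
```

View pics/s1.png

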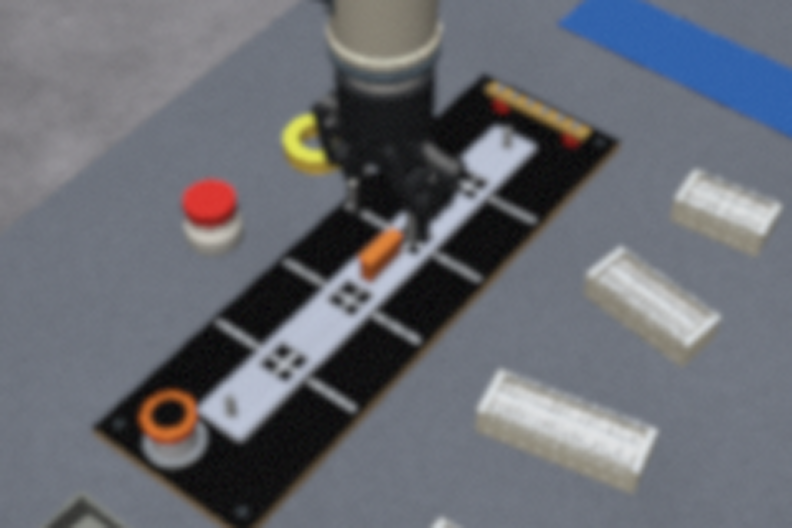

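The fingers straddle the handle across its 14 mm and need about 5 mm more toward +y.

>>> send_rows:
  series:
    - [-0.006,0.016,0.003,0,0,0]
    - [0,0.015,0,0,0,0]
    - [0,0.014,0,0,0,0]
    - [0,0,0,0,0,0]
    - [0,0,0,0,0,0]

```text
clock: 3.45
eef_pos: [638.7, 27.9, 21.6]
tcp_rot: [-1.572, -0.0, -1.586]
contact_force: [-0.1, -0.2, -0.4]
opening: 0.601
```

```bash
python3 go.py 638 27 20.5 -90.8
```

```text
t 3.45 pos [638.7  27.9  21.6] rpy [-90.08  -0.   -90.86] open 0.601 F [-0.1 -0.2 -0.4] q6 0.06
turn (rotvec, tool, deg) [ 0.08 -0.06  0.  ]
shift in present tool axes [ 0.9  1.1 -0.7]  in turned axes [ 0.9  1.1 -0.7]
```

>>> send_rows:
  series:
    - [0,0,0,0,0,0]
    - [0,0,0,0,0,0]
    - [0,0,0,0,0,0]
    - [0,0,0,0,0,0]
    - [0,0,0,0,0,0]
    - [0,0,0,0,0,0]
  gripper: 0

```text
clock: 4.05
eef_pos: [639.7, 28.1, 23.1]
tcp_rot: [-1.57, 0.0, -1.586]
contact_force: [-1.1, -0.1, 6.3]
opening: 0.148
```

>>> send_rows:
  series:
    - [0,-0.006,0,0,0,0]
    - [0,-0.008,0,0,0,0]
    - [0,-0.008,0,0,0,0]
    - [0,0,0,0,0,0]

```text
clock: 4.45
eef_pos: [639.8, 28.1, 45.7]
tcp_rot: [-1.569, 0.0, -1.586]
contact_force: [-0.4, -0.1, -3.4]
opening: 0.152
```

```bash
python3 go.py; python3 - <<'E'
from rig import imaging
from h import *
f=imaging.grab_frame("side");cv2.imwrite("pics/s2.png",cv2.resize(f["frame"][110:270,130:370,::-1],None,fx=3.3,fy=3.3,interpolation=cv2.INTER_CUBIC))
E
```

```text
t 4.45 pos [639.8  28.1  45.7] rpy [-8.992e+01  1.000e-02 -9.086e+01] open 0.152 F [-0.4 -0.1 -3.4] q6 0.06
```

View pics/s2.png

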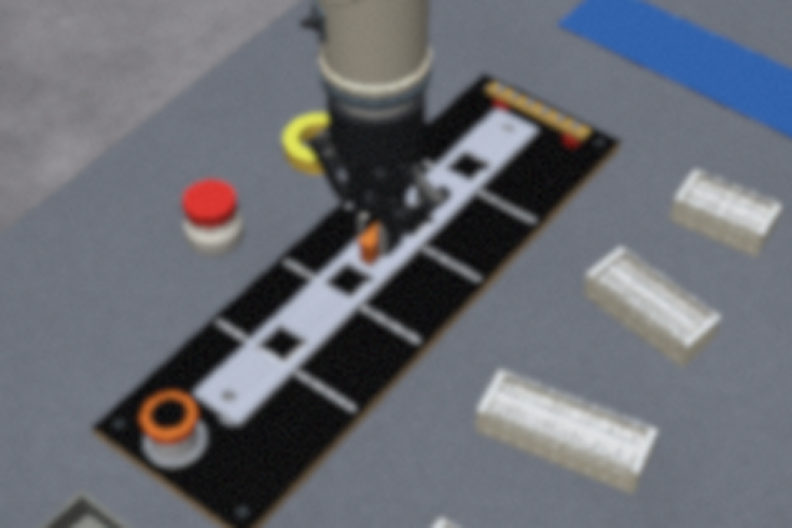

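The template is level and 23 mm up in the grip. I'm continuing the lift.

>>> send_rows:
  series:
    - [0,-0.01,0,0,0,0]
    - [0,-0.012,0,0,0,0]
    - [0,-0.014,0,0,0,0]
    - [0,-0.014,0,0,0,0]
    - [0,-0.014,0,0,0,0]
    - [0,-0.012,0,0,0,0]
    - [0,0,0,0,0,0]
    - [0,0,0,0,0,0]

```text
clock: 5.3
eef_pos: [639.2, 28.1, 120.6]
tcp_rot: [-1.57, 0.0, -1.586]
contact_force: [-0.4, 1.1, -3.0]
opening: 0.149
```

```bash
python3 go.py 476 -394.5 80 -182; python3 - <<'E'
from rig import imaging
from h import *
f=imaging.grab_frame("side");cv2.imwrite("pics/s3.png",cv2.resize(f["frame"][110:270,130:370,::-1],None,fx=3.3,fy=3.3,interpolation=cv2.INTER_CUBIC))
f=imaging.grab_frame("top");P=cloud(f)
m=(abs(P[...,1]-27)<215)&(abs(P[...,0]-639)<25)&(P[...,2]>80)&(P[...,2]<105)
v,u=np.where(m);p=P[m];A=np.c_[p[:,:2]-[638,27],np.ones(len(p))];print(np.linalg.lstsq(A,p[:,2],rcond=None)[0],p[:,1].min(),p[:,1].max())
E
```

```text
t 5.3 pos [639.2  28.1 120.6] rpy [-89.97   0.   -90.86] open 0.149 F [-0.4  1.1 -3. ] q6 0.06
turn (rotvec, tool, deg) [-2.000e-02  9.114e+01 -2.000e-02]
shift in present tool axes [ 425.    40.5 -156.9]  in turned axes [148.4  40.6 428. ]Traceback (most recent call last):
  File "<stdin>", line 6, in <module>
    return umr_minimum(a, axis, None, out, keepdims, initial, where)
ValueError: zero-size array to reduction operation minimum which has no identity
```

View pics/s3.png

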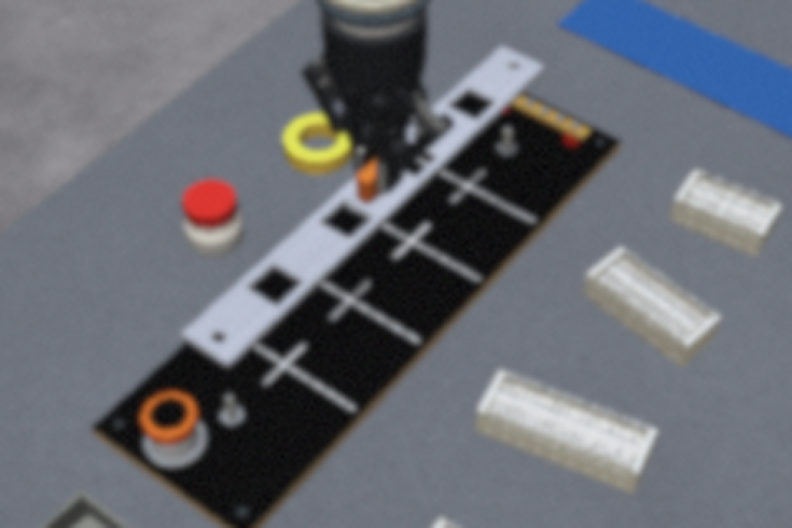

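Off the pins and level. Turning it to the mat's direction.

>>> send_rows:
  series:
    - [0,0,0,0,5,0]
    - [0,0,0,0,8,0]
    - [0,0,0,0,8,0]
    - [0,0,0,0,8,0]
    - [0,0,0,0,8,0]
    - [0,0,0,0,8,0]
    - [0,0,0,0,8,0]
    - [0,0,0,0,8,0]

```text
clock: 6.2
eef_pos: [638.6, 28.0, 119.2]
tcp_rot: [-1.572, -0.002, -2.656]
contact_force: [-0.4, -0.8, -2.7]
opening: 0.144
```

>>> send_rows:
  series:
    - [0,0,0,0,8,0]
    - [0,0,0,0,8,0]
    - [0,0,0,0,8,0]
    - [0,0,0,0,6,0]
    - [0,0,0,0,0,0]
    - [0,0,0,0,0,0]

```text
clock: 6.8
eef_pos: [638.8, 28.0, 119.6]
tcp_rot: [-1.571, -0.001, 3.112]
contact_force: [-0.4, 0.4, -2.2]
opening: 0.144
```

```bash
python3 go.py 476 -394.5 60 -182; python3 - <<'E'
from rig import imaging
from h import *
f=imaging.grab_frame("top");cv2.imwrite("pics/t4.png",f["frame"][:,:,::-1])
E
```

```text
t 6.8 pos [638.8  28.  119.6] rpy [-9.0000e+01 -6.0000e-02  1.7833e+02] open 0.144 F [-0.4  0.4 -2.2] q6 1.64
turn (rotvec, tool, deg) [-0.01  0.33  0.06]
shift in present tool axes [150.3  59.8 427.1]  in turned axes [148.   59.6 428. ]
```

View pics/t4.png

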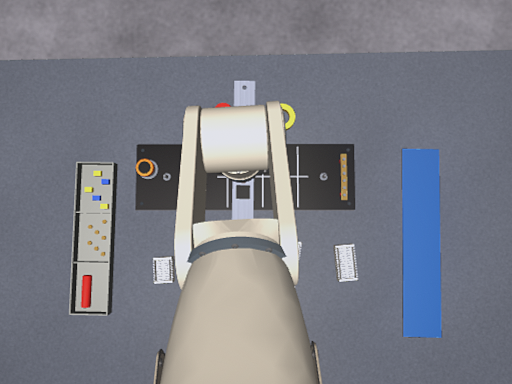

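Template now points away from the robot. Carrying it to the mat.

>>> send_rows:
  series:
    - [0.008,0,0.02,0,0.3,0]
    - [0.012,0,0.034,0,0,0]
    - [0.012,0,0.034,0,0,0]
    - [0.012,0,0.034,0,0,0]
    - [0.012,0,0.034,0,0,0]
    - [0.012,0,0.034,0,0,0]
    - [0.012,0,0.034,0,0,0]
    - [0.012,0,0.034,0,0,0]

```text
clock: 7.65
eef_pos: [536.9, -227.6, 120.3]
tcp_rot: [-1.571, 0.0, 3.106]
contact_force: [1.0, -0.6, -3.3]
opening: 0.148
```

>>> send_rows:
  series:
    - [0.012,0,0.034,0,0,0]
    - [0.012,0.01,0.034,0,0,0]
    - [0.012,0.015,0.034,0,0,0]
    - [0.012,0.015,0.034,0,0,0]
    - [0.01,0.012,0.026,0,0,0]
    - [0.006,0.006,0.01,0,0,0]
    - [0,0,0,0,0,0]
    - [0,0,0,0,0,0]

```text
clock: 8.45
eef_pos: [467.4, -395.2, 62.4]
tcp_rot: [-1.571, -0.0, 3.104]
contact_force: [0.1, 0.6, -1.8]
opening: 0.145
```

```bash
python3 go.py 476 -394.5 14.5 -182; python3 - <<'E'
from rig import imaging
from h import *
f=imaging.grab_frame("top");cv2.imwrite("pics/t5.png",f["frame"][:,:,::-1])
f=imaging.grab_frame("side");cv2.imwrite("pics/s5.png",f["frame"][60:240,240:480,::-1].repeat(3,0).repeat(3,1))
E
```

```text
t 8.45 pos [ 467.4 -395.2   62.4] rpy [-90.03  -0.   177.86] open 0.145 F [ 0.1  0.6 -1.8] q6 0.9
turn (rotvec, tool, deg) [ 0.03 -0.14  0.  ]
shift in present tool axes [-8.5 47.9 -1. ]  in turned axes [-8.5 47.9 -1. ]
```

View pics/t5.png

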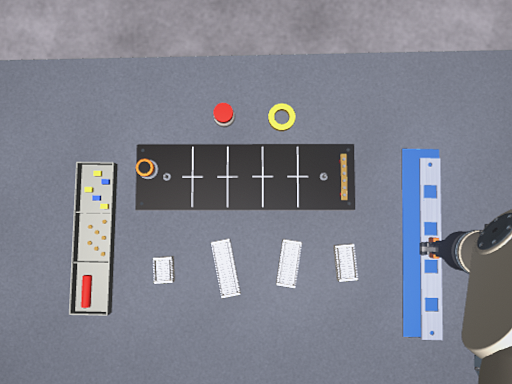

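View pics/s5.png

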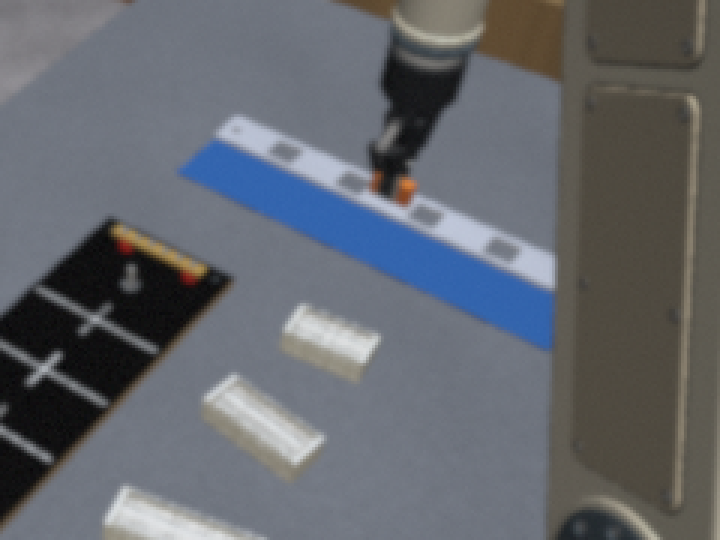

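Aligned over the mat; the apparent offset in the top view is parallax. Going down.

>>> send_rows:
  series:
    - [-0.005,0.012,-0.001,0,0,0]
    - [-0.004,0.012,0,0,0,0]
    - [0,0.01,0,0,0,0]
    - [0,0.006,0,0,0,0]
    - [0,0.004,0,0,0,0]
    - [0,0.003,0,0,0,0]
    - [0,0,0,0,0,0]
    - [0,0,0,0,0,0]

```text
clock: 9.35
eef_pos: [476.3, -395.4, 15.5]
tcp_rot: [-1.571, 0.0, 3.104]
contact_force: [-0.4, 0.8, -1.8]
opening: 0.144
```

```bash
python3 go.py 476 -394.5 14 -182; python3 - <<'E'
from rig import imaging
from h import *
f=imaging.grab_frame("top");P=cloud(f)
m=(abs(P[...,1]+394)<70)&(abs(P[...,0]-476)<260)&(f["frame"][...,0]>120)&(P[...,2]<40)
p=P[m];A=np.c_[p[:,:2]-[476,-394],np.ones(len(p))];print(np.linalg.lstsq(A,p[:,2],rcond=None)[0])
for o in comps(f,m,8,300):print(o)
E
```

```text
t 9.35 pos [ 476.3 -395.4   15.5] rpy [-8.9990e+01  2.0000e-02  1.7783e+02] open 0.144 F [-0.4  0.8 -1.8] q6 0.91
turn (rotvec, tool, deg) [-0.01 -0.17 -0.02]
shift in present tool axes [ 0.4  1.5 -0.8]  in turned axes [ 0.4  1.5 -0.8]
[-2.53030462e-03 -1.13690968e-02  3.68845744e+00]
{'c': array([ 476.6, -391.2]), 'm': array([ 491.5, -381.6], dtype=float32), 's': array([140.9, 516.4]), 'ra': 90.0, 'pca': np.float32(0.44), 'n': np.int32(4506), 'uv': array([416.1, 235.9])}
{'c': array([ 363.1, -392.3]), 'm': array([ 354.9, -391.3], dtype=float32), 's': array([ 47.3, 189.9]), 'ra': 87.5, 'pca': np.float32(-1.74), 'n': np.int32(1340), 'uv': array([422.7, 293. ])}
{'c': array([ 582.9, -400.1]), 'm': array([ 589.3, -400. ], dtype=float32), 's': array([ 48. , 194.3]), 'ra': 87.5, 'pca': np.float32(-1.81), 'n': np.int32(1312), 'uv': array([421.8, 194.1])}
```

>>> send_rows:
  series:
    - [0,0.001,0,0,0,0]
    - [0,0.001,0,0,0,0]
    - [0,0,0,0,0,0]

```text
clock: 9.7
eef_pos: [476.4, -395.4, 14.0]
tcp_rot: [-1.57, 0.0, 3.104]
contact_force: [-1.4, 0.6, 4.5]
opening: 0.151
```

>>> send_rows:
  series:
    - [0,0.001,0,0,0,0]
    - [0,0,0,0,0,0]

```text
clock: 9.9
eef_pos: [476.5, -395.4, 14.0]
tcp_rot: [-1.57, 0.0, 3.104]
contact_force: [-4.0, 3.7, 15.4]
opening: 0.147
```

Seated on the mat; releasing.

>>> send_rows:
  series:
    - [0,-0.001,0,0,0,0]
    - [0,0,0,0,0,0]
    - [0,0,0,0,0,0]
    - [0,0,0,0,0,0]
    - [0,0,0,0,0,0]
    - [0,0,0,0,0,0]
  gripper: 0.6

```text
clock: 10.5
eef_pos: [476.2, -395.1, 13.1]
tcp_rot: [-1.571, -0.0, 3.104]
contact_force: [-0.1, 0.2, -0.6]
opening: 0.599
```

>>> send_rows:
  series:
    - [0,-0.01,0,0,0,0]
    - [0,-0.02,0,0,0,0]
    - [0,-0.03,0,0,0,0]
    - [0,-0.03,0,0,0,0]
    - [0,0,0,0,0,0]

```text
clock: 11.0
eef_pos: [478.5, -397.0, 108.2]
tcp_rot: [-1.566, 0.006, 3.104]
contact_force: [0.1, 0.2, 0.3]
opening: 0.599
```

```bash
python3 go.py 430 -206 100 -176; python3 - <<'E'
from rig import imaging
from h import *
f=imaging.grab_frame("top");cv2.imwrite("pics/t6.png",f["frame"][:,:,::-1]);np.savez("top1.npz",**f)
E
```

```text
t 11.0 pos [ 478.5 -397.   108.2] rpy [-89.74   0.33 177.85] open 0.599 F [0.1 0.2 0.3] q6 0.91
turn (rotvec, tool, deg) [-0.27 -6.15 -0.32]
shift in present tool axes [  55.7    7.  -189.1]  in turned axes [  35.1    8.2 -193.9]
```

View pics/t6.png

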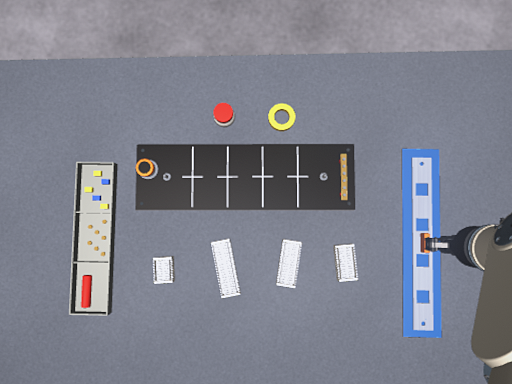

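Template is centred on the mat. Now block b.

>>> send_rows:
  series:
    - [0,0,0,0,-6,0]
    - [0.007,0.001,-0.039,0,0,0]
    - [0.007,0.002,-0.039,0,0,0]
    - [0.007,0.002,-0.039,0,0,0]
    - [0.007,0.002,-0.039,0,0,0]
    - [0.007,0.001,-0.038,0,0,0]
    - [0,0,0,0,0,0]
    - [0,0,0,0,0,0]
  gripper: 0.8

```text
clock: 11.85
eef_pos: [428.0, -203.2, 95.0]
tcp_rot: [-1.571, -0.001, -3.073]
contact_force: [0.6, -0.4, 0.6]
opening: 0.799
```

```bash
python3 go.py 430 -206 2 -176.2
```

```text
t 11.85 pos [ 428.  -203.2   95. ] rpy [-9.0010e+01 -4.0000e-02 -1.7606e+02] open 0.799 F [ 0.6 -0.4  0.6] q6 1.06
turn (rotvec, tool, deg) [0.01 0.14 0.04]
shift in present tool axes [-1.9 93.   3. ]  in turned axes [-1.8 93.   2.9]
```

>>> send_rows:
  series:
    - [-0.002,0.025,0.003,0,0,0]
    - [0,0.025,0,0,0,0]
    - [0,0.02,0,0,0,0]
    - [0,0.014,0,0,0,0]
    - [0,0.008,0,0,0,0]
    - [0,0,0,0,0,0]
    - [0,0,0,0,0,0]

```text
clock: 12.55
eef_pos: [430.8, -207.3, 3.5]
tcp_rot: [-1.571, 0.0, -3.075]
contact_force: [-0.4, -0.5, 0.1]
opening: 0.802
```

>>> send_rows:
  series:
    - [0,0,0,0,0,0]
    - [0,0,0,0,0,0]
    - [0,0,0,0,0,0]
    - [0,0,0,0,0,0]
    - [0,0,0,0,0,0]
  gripper: 0.2

```text
clock: 13.05
eef_pos: [431.2, -207.2, 4.3]
tcp_rot: [-1.57, 0.002, -3.074]
contact_force: [-1.0, 0.1, 5.4]
opening: 0.501
```

```bash
python3 go.py; python3 - <<'E'
from rig import imaging
from h import *
f=imaging.grab_frame("side");cv2.imwrite("pics/s7.png",f["frame"][60:240,240:480,::-1].repeat(3,0).repeat(3,1))
E
```

```text
t 13.05 pos [ 431.2 -207.2    4.3] rpy [-8.9950e+01  9.0000e-02 -1.7615e+02] open 0.501 F [-1.   0.1  5.4] q6 1.05
```

View pics/s7.png

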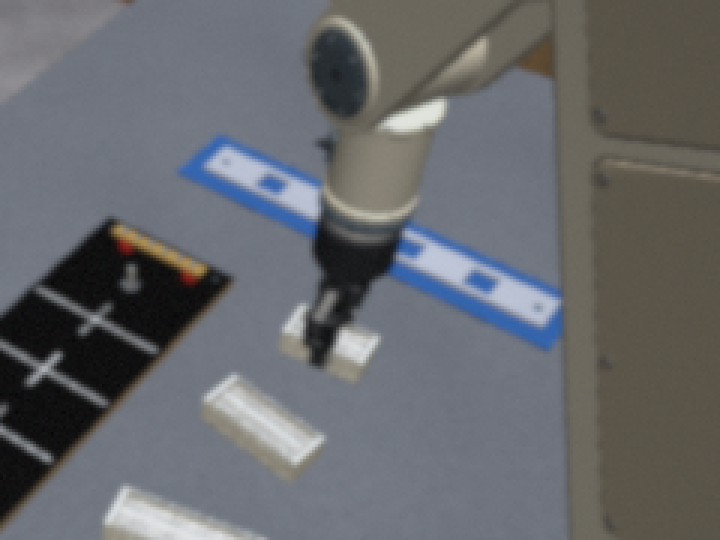

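Gripped at 43 mm, level. Lifting and carrying.

>>> send_rows:
  series:
    - [0,-0.01,0,0,0,0]
    - [0,-0.02,0,0,0,0]
    - [0,-0.03,0,0,0,0]
    - [0,-0.03,0,0,0,0]
    - [0,-0.01,0,0,4.6,0]
    - [0,0,0,0,0,0]
    - [0,0,0,0,0,0]

```text
clock: 13.8
eef_pos: [430.5, -206.7, 103.6]
tcp_rot: [-1.57, 0.001, 3.13]
contact_force: [-0.4, -0.1, -0.5]
opening: 0.501
```

```bash
python3 go.py 638.5 -16.3 60 -180.8
```

```text
t 13.8 pos [ 430.5 -206.7  103.6] rpy [-8.9980e+01  4.0000e-02  1.7936e+02] open 0.501 F [-0.4 -0.1 -0.5] q6 1.13
turn (rotvec, tool, deg) [-0.02  0.16 -0.04]
shift in present tool axes [-205.9   43.7 -192.8]  in turned axes [-205.4   43.6 -193.3]
```

>>> send_rows:
  series:
    - [-0.02,0,-0.019,0,0.1,0]
    - [-0.032,0,-0.03,0,0,0]
    - [-0.032,0,-0.03,0,0,0]
    - [-0.032,0,-0.03,0,0,0]
    - [-0.032,0,-0.03,0,0,0]
    - [-0.032,0,-0.03,0,0,0]
    - [-0.025,0,-0.024,0,0,0]
    - [0,0.02,0,0,0,0]

```text
clock: 14.6
eef_pos: [643.0, -13.7, 84.1]
tcp_rot: [-1.571, 0.006, 3.131]
contact_force: [-0.1, -0.7, -1.5]
opening: 0.499
```

>>> send_rows:
  series:
    - [0,0.02,0,0,0,0]
    - [0,0,0,0,0,0]
    - [0,0,0,0,0,0]

```text
clock: 14.9
eef_pos: [637.4, -16.9, 62.3]
tcp_rot: [-1.571, -0.003, 3.128]
contact_force: [-1.0, 0.2, -0.3]
opening: 0.5
```

```bash
python3 go.py 638.5 -16.3 17 -180.8; python3 - <<'E'
from rig import imaging
from h import *
f=imaging.grab_frame("side");cv2.imwrite("pics/s8.png",f["frame"][80:260,180:420,::-1].repeat(3,0).repeat(3,1))
E
```

```text
t 14.9 pos [637.4 -16.9  62.3] rpy [-9.0000e+01 -1.5000e-01  1.7919e+02] open 0.5 F [-1.   0.2 -0.3] q6 1.56
turn (rotvec, tool, deg) [ 0.   -0.01  0.15]
shift in present tool axes [-1.2 45.3 -0.6]  in turned axes [-1.1 45.3 -0.6]
```

View pics/s8.png

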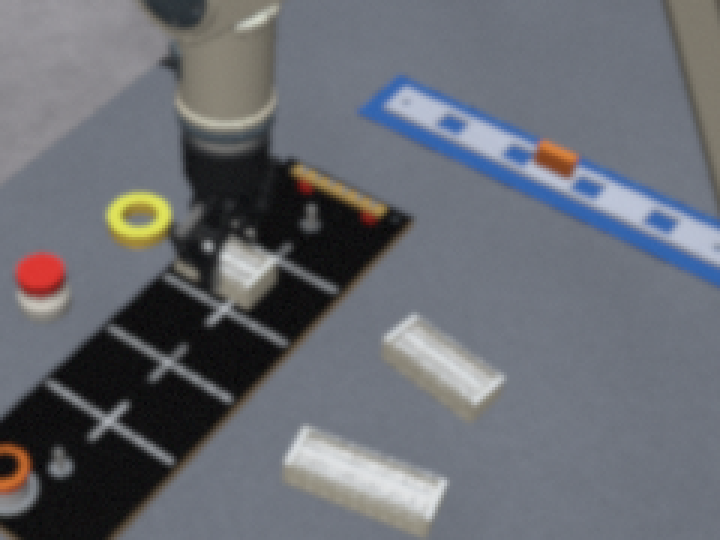

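>>> send_rows:
  series:
    - [-0.001,0.015,-0.001,0,0,0]
    - [0,0.012,0,0,0,0]
    - [0,0.008,0,0,0,0]
    - [0,0.005,0,0,0,0]
    - [0,0.003,0,0,0,0]
    - [0,0.002,0,0,0,0]
    - [0,0,0,0,0,0]
    - [0,0,0,0,0,0]

```text
clock: 15.75
eef_pos: [639.6, -15.9, 18.6]
tcp_rot: [-1.571, 0.001, 3.127]
contact_force: [-0.5, -0.6, -0.1]
opening: 0.502
```

>>> send_rows:
  series:
    - [0,0.001,0,0,0,0]
    - [0,0,0,0,0,0]

```text
clock: 15.95
eef_pos: [639.4, -15.9, 17.4]
tcp_rot: [-1.571, 0.0, 3.127]
contact_force: [0.5, -0.6, -0.7]
opening: 0.503
```

>>> send_rows:
  series:
    - [0,0.001,0,0,0,0]
    - [0,0.001,0,0,0,0]
    - [0,0,0,0,0,0]

```text
clock: 16.25
eef_pos: [639.5, -15.9, 16.3]
tcp_rot: [-1.571, 0.0, 3.127]
contact_force: [-4.2, 0.1, 9.8]
opening: 0.5
```

Contact at 16.3, as predicted. Releasing and rising.

>>> send_rows:
  series:
    - [0,0,0,0,0,0]
    - [0,0,0,0,0,0]
    - [0,0,0,0,0,0]
  gripper: 0.7

```text
clock: 16.55
eef_pos: [639.3, -15.9, 15.2]
tcp_rot: [-1.571, -0.0, 3.127]
contact_force: [1.0, -0.8, 0.1]
opening: 0.698
```

>>> send_rows:
  series:
    - [0,-0.01,0,0,0,0]
    - [0,-0.02,0,0,0,0]
    - [0,-0.03,0,0,0,0]
    - [0,-0.03,0,0,0,0]
    - [0,0,0,0,0,0]

```text
clock: 17.05
eef_pos: [642.3, -16.0, 110.2]
tcp_rot: [-1.571, 0.007, 3.127]
contact_force: [1.2, 0.4, 0.2]
opening: 0.697
```

```bash
python3 go.py 430 -72 100 -189.5
```

```text
t 17.05 pos [642.3 -16.  110.2] rpy [-89.99   0.42 179.14] open 0.697 F [1.2 0.4 0.2] q6 1.56
turn (rotvec, tool, deg) [ 0.03  8.64 -0.42]
shift in present tool axes [211.5   8.7  59.2]  in turned axes [200.2  10.2  90.3]
```

>>> send_rows:
  series:
    - [0,0,0,0,8.5,0]
    - [0.033,0,0.015,0,0.1,0]
    - [0.035,0,0.015,0,0,0]
    - [0.035,0,0.016,0,0,0]
    - [0.035,0,0.016,0,0,0]
    - [0.035,0.01,0.016,0,0,0]
    - [0.024,0.02,0.012,0,0,0]
    - [0,0,0,0,0,0]
  gripper: 0.8

```text
clock: 17.85
eef_pos: [424.6, -72.3, 73.4]
tcp_rot: [-1.571, -0.007, 2.975]
contact_force: [0.6, -0.4, -0.4]
opening: 0.796
```

>>> send_rows:
  series:
    - [0,0,0,0,0,0]

```text
clock: 17.95
eef_pos: [430.1, -72.5, 75.3]
tcp_rot: [-1.571, -0.0, 2.976]
contact_force: [-0.7, 0.1, -0.4]
opening: 0.8
```

```bash
python3 go.py 430 -72 3 -189.5;python3 - <<'E'
from rig import imaging
from h import *
f=imaging.grab_frame("top");cv2.imwrite("pics/t9.png",f["frame"][:,:,::-1]);np.savez("top2.npz",**f)
E
```

```text
t 17.95 pos [430.1 -72.5  75.3] rpy [-9.000e+01 -1.000e-02  1.705e+02] open 0.8 F [-0.7  0.1 -0.4] q6 1.57
turn (rotvec, tool, deg) [ 0.   -0.    0.01]
shift in present tool axes [ 0.2 72.3 -0.4]  in turned axes [ 0.2 72.3 -0.5]
```

View pics/t9.png

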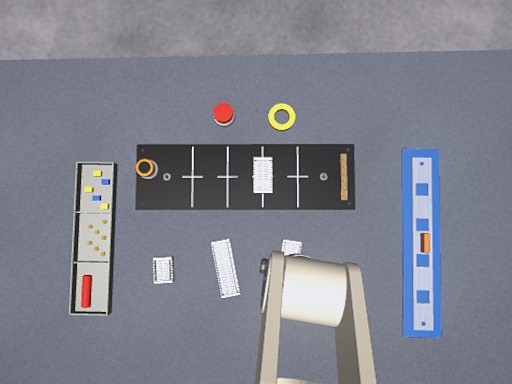

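Block b sits on the third cross at px (262,175), square. Picking up c.

>>> send_rows:
  series:
    - [0,0.02,0,0,0,0]
    - [0,0.02,0,0,0,0]
    - [0,0.016,0,0,0,0]
    - [0,0.01,0,0,0,0]
    - [0,0.006,0,0,0,0]
    - [0,0,0,0,0,0]
    - [0,0,0,0,0,0]

```text
clock: 18.7
eef_pos: [430.8, -72.4, 3.7]
tcp_rot: [-1.571, 0.001, 2.977]
contact_force: [0.1, 0.1, -0.7]
opening: 0.798
```

>>> send_rows:
  series:
    - [0,0,0,0,0,0]
    - [0,0,0,0,0,0]
    - [0,0,0,0,0,0]
    - [0,0,0,0,0,0]
    - [0,0,0,0,0,0]
  gripper: 0.2

```text
clock: 19.2
eef_pos: [430.8, -72.4, 4.1]
tcp_rot: [-1.571, 0.001, 2.976]
contact_force: [-0.9, 0.2, 8.2]
opening: 0.504
```

>>> send_rows:
  series:
    - [0,-0.01,0,0,0,0]
    - [0,-0.02,0,0,0,0]
    - [0,-0.03,0,0,0,0]
    - [0,-0.03,0,0,0,0]
    - [0,-0.01,0,0,-8.5,0]
    - [0,0,0,0,0,0]
    - [0,0,0,0,0,0]

```text
clock: 19.9
eef_pos: [430.1, -72.3, 103.5]
tcp_rot: [-1.571, 0.001, 3.121]
contact_force: [-0.5, -0.0, -1.7]
opening: 0.499
```

```bash
python3 go.py 639 68.8 60 -180.8
```

```text
t 19.9 pos [430.1 -72.3 103.5] rpy [-8.9990e+01  4.0000e-02  1.7882e+02] open 0.499 F [-0.5 -0.  -1.7] q6 1.42
turn (rotvec, tool, deg) [-0.01 -0.38 -0.04]
shift in present tool axes [-205.9   43.6 -145.4]  in turned axes [-206.9   43.5 -144. ]
```

>>> send_rows:
  series:
    - [-0.02,0,-0.014,0,-0.3,0]
    - [-0.032,0,-0.022,0,0,0]
    - [-0.032,0,-0.022,0,0,0]
    - [-0.032,0,-0.022,0,0,0]
    - [-0.032,0,-0.022,0,0,0]
    - [-0.032,0,-0.022,0,0,0]
    - [-0.027,0,-0.02,0,0,0]
    - [0,0.02,0,0,0,0]

```text
clock: 20.7
eef_pos: [643.9, 71.8, 84.0]
tcp_rot: [-1.572, 0.006, 3.128]
contact_force: [0.6, -0.6, -1.1]
opening: 0.501
```

>>> send_rows:
  series:
    - [0,0.02,0,0,0,0]
    - [0,0,0,0,0,0]
    - [0,0,0,0,0,0]

```text
clock: 21.0
eef_pos: [638.0, 69.0, 62.2]
tcp_rot: [-1.57, -0.003, 3.128]
contact_force: [0.9, 0.4, 0.1]
opening: 0.501
```

```bash
python3 go.py 639 68.8 18.5 -180.8
```

```text
t 21.0 pos [638.   69.   62.2] rpy [-8.9980e+01 -1.5000e-01  1.7923e+02] open 0.501 F [0.9 0.4 0.1] q6 1.69
turn (rotvec, tool, deg) [-0.02  0.03  0.15]
shift in present tool axes [-1.1 43.7  0.2]  in turned axes [-1.  43.7  0.2]
```

>>> send_rows:
  series:
    - [0,0.015,0,0,0,0]
    - [0,0.012,0,0,0,0]
    - [0,0.008,0,0,0,0]
    - [0,0.006,0,0,0,0]
    - [0,0.003,0,0,0,0]
    - [0,0.002,0,0,0,0]
    - [0,0,0,0,0,0]
    - [0,0,0,0,0,0]

```text
clock: 21.8
eef_pos: [639.2, 69.2, 17.6]
tcp_rot: [-1.571, 0.0, 3.13]
contact_force: [-0.2, 0.6, -0.4]
opening: 0.496
```

>>> send_rows:
  series:
    - [0,0.001,0,0,0,0]
    - [0,0.001,0,0,0,0]
    - [0,0,0,0,0,0]

```text
clock: 22.1
eef_pos: [639.3, 69.2, 16.2]
tcp_rot: [-1.571, 0.001, 3.13]
contact_force: [-2.5, -0.8, 6.4]
opening: 0.497
```

>>> send_rows:
  series:
    - [0,0,0,0,0,0]
    - [0,0,0,0,0,0]
    - [0,0,0,0,0,0]
  gripper: 0.7

```text
clock: 22.4
eef_pos: [639.0, 69.2, 15.3]
tcp_rot: [-1.571, 0.0, 3.13]
contact_force: [0.2, 0.6, 0.0]
opening: 0.703
```

>>> send_rows:
  series:
    - [0,-0.01,0,0,0,0]
    - [0,-0.02,0,0,0,0]
    - [0,-0.03,0,0,0,0]
    - [0,-0.03,0,0,0,0]
    - [0,0,0,0,0,0]

```text
clock: 22.9
eef_pos: [641.9, 69.5, 110.3]
tcp_rot: [-1.572, 0.007, 3.13]
contact_force: [0.2, -0.8, 0.2]
opening: 0.704
```

```bash
python3 go.py 421 76.6 100 -169.8
```

```text
t 22.9 pos [641.9  69.5 110.3] rpy [-90.05   0.42 179.34] open 0.704 F [ 0.2 -0.8  0.2] q6 1.69
turn (rotvec, tool, deg) [ 1.000e-02 -1.086e+01 -4.200e-01]
shift in present tool axes [221.1   8.7  -4.6]  in turned axes [216.2  10.3 -46.1]
```

>>> send_rows:
  series:
    - [0,0,0,0,-5.4,0]
    - [0,0,0,0,-5.4,0]
    - [0.036,0,-0.008,0,0,0]
    - [0.038,0,-0.008,0,0,0]
    - [0.038,0,-0.008,0,0,0]
    - [0.038,0,-0.008,0,0,0]
    - [0.038,0.01,-0.008,0,0,0]
    - [0.027,0.02,-0.006,0,0,0]
  gripper: 0.8

```text
clock: 23.7
eef_pos: [417.4, 76.6, 75.8]
tcp_rot: [-1.571, 0.001, -2.965]
contact_force: [0.5, 0.3, -0.9]
opening: 0.796
```

>>> send_rows:
  series:
    - [0,0,0,0,0,0]
    - [0,0,0,0,0,0]

```text
clock: 23.9
eef_pos: [419.1, 76.6, 75.3]
tcp_rot: [-1.571, -0.0, -2.964]
contact_force: [0.5, -0.1, 0.6]
opening: 0.803
```

```bash
python3 go.py 421 76.6 3 -169.8
```

```text
t 23.9 pos [419.1  76.6  75.3] rpy [-9.0000e+01 -1.0000e-02 -1.6984e+02] open 0.803 F [ 0.5 -0.1  0.6] q6 1.57
turn (rotvec, tool, deg) [-0.   -0.04  0.01]
shift in present tool axes [-1.9 72.3  0.4]  in turned axes [-1.9 72.3  0.4]
```

>>> send_rows:
  series:
    - [-0.002,0.02,0,0,0,0]
    - [0,0.02,0,0,0,0]
    - [0,0.016,0,0,0,0]
    - [0,0.01,0,0,0,0]
    - [0,0.006,0,0,0,0]
    - [0,0,0,0,0,0]
    - [0,0,0,0,0,0]

```text
clock: 24.6
eef_pos: [421.8, 77.0, 3.6]
tcp_rot: [-1.571, 0.001, -2.965]
contact_force: [-1.0, -0.2, 0.4]
opening: 0.798
```

>>> send_rows:
  series:
    - [0,0,0,0,0,0]
    - [0,0,0,0,0,0]
    - [0,0,0,0,0,0]
    - [0,0,0,0,0,0]
    - [0,0,0,0,0,0]
  gripper: 0.2

```text
clock: 25.1
eef_pos: [421.7, 77.0, 4.1]
tcp_rot: [-1.571, 0.001, -2.965]
contact_force: [-1.5, -0.3, 8.2]
opening: 0.499
```

>>> send_rows:
  series:
    - [0,-0.01,0,0,0,0]
    - [0,-0.02,0,0,0,0]
    - [0,-0.03,0,0,0,0]
    - [0,-0.03,0,0,5.5,0]
    - [0,-0.01,0,0,5.5,0]
    - [0,0,0,0,0,0]
    - [0,0,0,0,0,0]

```text
clock: 25.8
eef_pos: [421.1, 76.9, 103.5]
tcp_rot: [-1.571, 0.001, 3.129]
contact_force: [-0.9, -0.6, -1.0]
opening: 0.5
```

```bash
python3 go.py 640 154 60 -180.8
```

```text
t 25.8 pos [421.1  76.9 103.5] rpy [-9.001e+01  4.000e-02  1.793e+02] open 0.5 F [-0.9 -0.6 -1. ] q6 1.76
turn (rotvec, tool, deg) [ 0.01  0.1  -0.04]
shift in present tool axes [-217.9   43.7  -79.7]  in turned axes [-217.8   43.5  -80.1]
```

>>> send_rows:
  series:
    - [-0.02,0,-0.008,0,0.1,0]
    - [-0.034,0,-0.012,0,0,0]
    - [-0.034,0,-0.012,0,0,0]
    - [-0.034,0,-0.012,0,0,0]
    - [-0.034,0,-0.012,0,0,0]
    - [-0.034,0,-0.012,0,0,0]
    - [-0.028,0,-0.012,0,0,0]
    - [0,0.02,0,0,0,0]

```text
clock: 26.6
eef_pos: [645.4, 155.1, 83.9]
tcp_rot: [-1.572, 0.006, 3.128]
contact_force: [1.2, 0.7, -0.7]
opening: 0.503
```

>>> send_rows:
  series:
    - [0,0.02,0,0,0,0]
    - [0,0,0,0,0,0]
    - [0,0,0,0,0,0]

```text
clock: 26.9
eef_pos: [639.5, 153.0, 62.1]
tcp_rot: [-1.57, -0.003, 3.126]
contact_force: [-0.2, 0.5, -1.4]
opening: 0.501
```

```bash
python3 go.py 640 154 18.5 -180.8
```

```text
t 26.9 pos [639.5 153.   62.1] rpy [-8.9960e+01 -1.5000e-01  1.7911e+02] open 0.501 F [-0.2  0.5 -1.4] q6 1.82
turn (rotvec, tool, deg) [-0.04 -0.09  0.15]
shift in present tool axes [-0.6 43.6 -1. ]  in turned axes [-0.5 43.6 -1. ]
```

>>> send_rows:
  series:
    - [0,0.015,-0.001,0,0,0]
    - [0,0.012,0,0,0,0]
    - [0,0.008,0,0,0,0]
    - [0,0.006,0,0,0,0]
    - [0,0.003,0,0,0,0]
    - [0,0.002,0,0,0,0]
    - [0,0,0,0,0,0]
    - [0,0,0,0,0,0]

```text
clock: 27.7
eef_pos: [640.8, 154.4, 17.6]
tcp_rot: [-1.571, 0.001, 3.125]
contact_force: [1.3, -0.1, -0.5]
opening: 0.499
```

>>> send_rows:
  series:
    - [0,0.001,0,0,0,0]
    - [0,0.001,0,0,0,0]
    - [0,0,0,0,0,0]

```text
clock: 28.0
eef_pos: [640.8, 154.4, 16.2]
tcp_rot: [-1.571, 0.001, 3.125]
contact_force: [-2.0, 0.3, 6.1]
opening: 0.502
```

>>> send_rows:
  series:
    - [0,0,0,0,0,0]
    - [0,0,0,0,0,0]
    - [0,0,0,0,0,0]
  gripper: 0.7

```text
clock: 28.3
eef_pos: [640.5, 154.3, 15.3]
tcp_rot: [-1.571, 0.0, 3.125]
contact_force: [1.2, 0.9, -0.3]
opening: 0.699
```

>>> send_rows:
  series:
    - [0,-0.01,0,0,0,0]
    - [0,-0.02,0,0,0,0]
    - [0,-0.03,0,0,0,0]
    - [0,-0.03,0,0,0,0]
    - [0,0,0,0,0,0]

```text
clock: 28.8
eef_pos: [643.5, 155.0, 110.4]
tcp_rot: [-1.573, 0.007, 3.125]
contact_force: [2.3, -0.1, 0.2]
opening: 0.701
```

```bash
python3 go.py 418.6 222.4 100 -178.5
```

```text
t 28.8 pos [643.5 155.  110.4] rpy [-90.11   0.42 179.04] open 0.701 F [ 2.3 -0.1  0.2] q6 1.82
turn (rotvec, tool, deg) [ 0.1  -2.46 -0.42]
shift in present tool axes [226.    8.9 -63.6]  in turned axes [223.   10.4 -73.2]
```

>>> send_rows:
  series:
    - [0,0,0,0,-2.4,0]
    - [0.035,0,-0.012,0,0,0]
    - [0.038,0,-0.012,0,0,0]
    - [0.038,0,-0.012,0,0,0]
    - [0.038,0,-0.012,0,0,0]
    - [0.038,0.01,-0.012,0,0,0]
    - [0.034,0.02,-0.012,0,0,0]
    - [0,0,0,0,0,0]
  gripper: 0.8

```text
clock: 29.6
eef_pos: [411.8, 219.9, 73.2]
tcp_rot: [-1.568, -0.006, -3.115]
contact_force: [-0.3, 0.1, -0.2]
opening: 0.799
```

>>> send_rows:
  series:
    - [0,0,0,0,0,0]

```text
clock: 29.7
eef_pos: [417.2, 220.9, 75.2]
tcp_rot: [-1.57, -0.0, -3.115]
contact_force: [1.2, 0.5, 0.7]
opening: 0.801
```

```bash
python3 go.py 418.6 222.4 3 -178.5
```

```text
t 29.7 pos [417.2 220.9  75.2] rpy [-8.9980e+01 -3.0000e-02 -1.7847e+02] open 0.801 F [1.2 0.5 0.7] q6 2.03
turn (rotvec, tool, deg) [-0.02  0.03  0.03]
shift in present tool axes [-1.5 72.2 -1.5]  in turned axes [-1.4 72.2 -1.5]
```

>>> send_rows:
  series:
    - [-0.001,0.02,-0.001,0,0,0]
    - [0,0.02,0,0,0,0]
    - [0,0.016,0,0,0,0]
    - [0,0.01,0,0,0,0]
    - [0,0.006,0,0,0,0]
    - [0,0,0,0,0,0]
    - [0,0,0,0,0,0]

```text
clock: 30.4
eef_pos: [419.3, 221.9, 3.7]
tcp_rot: [-1.571, 0.001, -3.117]
contact_force: [0.2, -1.1, 0.4]
opening: 0.8
```

>>> send_rows:
  series:
    - [0,0,0,0,0,0]
    - [0,0,0,0,0,0]
    - [0,0,0,0,0,0]
    - [0,0,0,0,0,0]
    - [0,0,0,0,0,0]
  gripper: 0.2

```text
clock: 30.9
eef_pos: [419.3, 222.0, 4.2]
tcp_rot: [-1.571, 0.001, -3.116]
contact_force: [0.5, -1.4, 6.3]
opening: 0.503
```

>>> send_rows:
  series:
    - [0,-0.01,0,0,0,0]
    - [0,-0.02,0,0,0,0]
    - [0,-0.03,0,0,0,0]
    - [0,-0.03,0,0,0,0]
    - [0,-0.01,0,0,2.3,0]
    - [0,0,0,0,0,0]
    - [0,0,0,0,0,0]

```text
clock: 31.6
eef_pos: [418.6, 221.7, 103.5]
tcp_rot: [-1.571, 0.0, 3.128]
contact_force: [-0.6, 0.4, -0.9]
opening: 0.502
```

```bash
python3 go.py 636.5 -101.3 60 -180.8
```

```text
t 31.6 pos [418.6 221.7 103.5] rpy [-9.001e+01  2.000e-02  1.792e+02] open 0.502 F [-0.6  0.4 -0.9] q6 2.07
turn (rotvec, tool, deg) [ 0.01  0.   -0.02]
shift in present tool axes [-222.4   43.5  319.9]  in turned axes [-222.4   43.5  319.9]
```

>>> send_rows:
  series:
    - [-0.012,0,0.018,0,0,0]
    - [-0.024,0,0.034,0,0,0]
    - [-0.024,0,0.034,0,0,0]
    - [-0.024,0,0.034,0,0,0]
    - [-0.024,0,0.034,0,0,0]
    - [-0.024,0,0.034,0,0,0]
    - [-0.024,0,0.034,0,0,0]
    - [-0.024,0,0.034,0,0,0]

```text
clock: 32.4
eef_pos: [594.7, -38.5, 101.8]
tcp_rot: [-1.571, -0.002, 3.127]
contact_force: [0.6, -0.0, -0.2]
opening: 0.502
```

>>> send_rows:
  series:
    - [-0.024,0,0.034,0,0,0]
    - [-0.018,0,0.03,0,0,0]
    - [0,0,0,0,0,0]
    - [0,0.02,0,0,0,0]
    - [0,0.02,0,0,0,0]
    - [0,0,0,0,0,0]
    - [0,0,0,0,0,0]

```text
clock: 33.1
eef_pos: [634.9, -100.9, 62.4]
tcp_rot: [-1.571, -0.002, 3.127]
contact_force: [0.7, 0.0, -1.4]
opening: 0.502
```

```bash
python3 go.py 636.5 -101.3 18.5 -180.8; python3 - <<'E'
from rig import imaging
from h import *
f=imaging.grab_frame("side");cv2.imwrite("pics/s10.png",f["frame"][80:260,180:420,::-1].repeat(3,0).repeat(3,1))
E
```

```text
t 33.1 pos [ 634.9 -100.9   62.4] rpy [-9.0030e+01 -1.4000e-01  1.7918e+02] open 0.502 F [ 0.7  0.  -1.4] q6 1.42
turn (rotvec, tool, deg) [ 0.03 -0.02  0.14]
shift in present tool axes [-1.7 43.9  0.4]  in turned axes [-1.6 43.9  0.3]
```

View pics/s10.png

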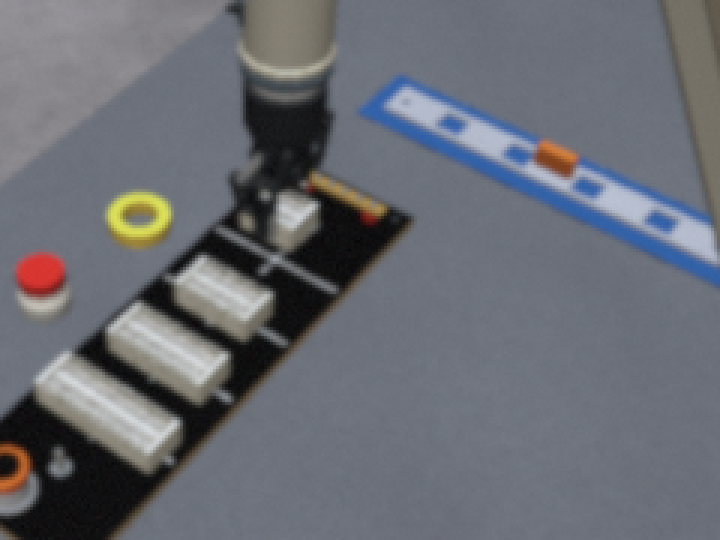

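The other three blocks stand on their crosses, and a hangs level above its own.

>>> send_rows:
  series:
    - [0,0.015,0,0,0,0]
    - [0,0.012,0,0,0,0]
    - [0,0.008,0,0,0,0]
    - [0,0.006,0,0,0,0]
    - [0,0.003,0,0,0,0]
    - [0,0.002,0,0,0,0]
    - [0,0,0,0,0,0]
    - [0,0,0,0,0,0]

```text
clock: 33.95
eef_pos: [636.2, -101.6, 17.6]
tcp_rot: [-1.571, 0.0, 3.127]
contact_force: [0.4, 0.1, 0.2]
opening: 0.502
```

>>> send_rows:
  series:
    - [0,0.001,0,0,0,0]
    - [0,0.001,0,0,0,0]
    - [0,0,0,0,0,0]

```text
clock: 34.25
eef_pos: [636.2, -101.6, 16.2]
tcp_rot: [-1.571, 0.001, 3.127]
contact_force: [-3.0, -0.2, 7.1]
opening: 0.504
```

>>> send_rows:
  series:
    - [0,0,0,0,0,0]
    - [0,0,0,0,0,0]
    - [0,0,0,0,0,0]
  gripper: 0.7

```text
clock: 34.55
eef_pos: [635.9, -101.6, 15.3]
tcp_rot: [-1.571, 0.0, 3.127]
contact_force: [-0.2, -0.3, 0.6]
opening: 0.703
```

>>> send_rows:
  series:
    - [0,-0.01,0,0,0,0]
    - [0,-0.02,0,0,0,0]
    - [0,-0.03,0,0,0,0]
    - [0,-0.04,0,0,0,0]
    - [0,-0.04,0,0,0,0]
    - [0,0,0,0,0,0]

```text
clock: 35.15
eef_pos: [639.6, -102.1, 162.1]
tcp_rot: [-1.569, 0.01, 3.127]
contact_force: [1.2, 0.1, 0.5]
opening: 0.7
```

>>> send_rows:
  series:
    - [0.03,-0.02,0.02,0,0,0]
    - [0.035,-0.02,0.025,0,0,0]
    - [0.035,0,0.025,0,0,0]
    - [0.035,0,0.025,0,0,0]
    - [0.035,0,0.025,0,0,0]
    - [0.035,0,0.025,0,0,0]
    - [0.02,0,0.02,0,0,0]
    - [0,0,0,0,0,0]

```text
clock: 35.95
eef_pos: [405.9, -264.7, 195.5]
tcp_rot: [-1.57, -0.001, 3.124]
contact_force: [-1.3, -0.6, 0.7]
opening: 0.696
```

```bash
python3 go.py; python3 - <<'E'
from rig import imaging
from h import *
f=imaging.grab_frame("top");cv2.imwrite("pics/t11.png",cv2.resize(f["frame"][:,:,::-1],(800,600),interpolation=cv2.INTER_CUBIC))
P=cloud(f)
t=dict(d=(640,154),c=(639,69),b=(637.8,-16.2),a=(636.6,-101.2))
m=(P[...,2]>36)&(P[...,2]<60)&(abs(P[...,0]-638)<78)&(P[...,1]>-140)&(P[...,1]<195)
for o in comps(f,m,42,100):print(o)
f=imaging.grab_frame("side");cv2.imwrite("pics/s11.png",cv2.resize(f["frame"][:,:,::-1],(800,600)))
E
```

```text
t 35.95 pos [ 405.9 -264.7  195.5] rpy [-8.9970e+01 -4.0000e-02  1.7899e+02] open 0.696 F [-1.3 -0.6  0.7] q6 1.01
{'c': array([639.5, 154.7]), 'm': array([640.3, 154.4], dtype=float32), 's': array([ 42.7, 130.7]), 'ra': 89.7, 'pca': np.float32(-0.51), 'n': np.int32(711), 'uv': array([190.1, 175. ])}
{'c': array([638. ,  69.8]), 'm': array([638.4,  69.6], dtype=float32), 's': array([ 42.6, 106.7]), 'ra': 89.3, 'pca': np.float32(-0.74), 'n': np.int32(592), 'uv': array([226. , 175.3])}
{'c': array([638.9, -15. ]), 'm': array([639.3, -14.5], dtype=float32), 's': array([42.4, 82.8]), 'ra': 89.1, 'pca': np.float32(-1.67), 'n': np.int32(480), 'uv': array([261.8, 174.3])}
{'c': array([ 635.2, -100.4]), 'm': array([635.9, -99.8], dtype=float32), 's': array([42.6, 60.4]), 'ra': 1.0, 'pca': np.float32(0.88), 'n': np.int32(342), 'uv': array([298.2, 175.2])}
```

View pics/t11.png

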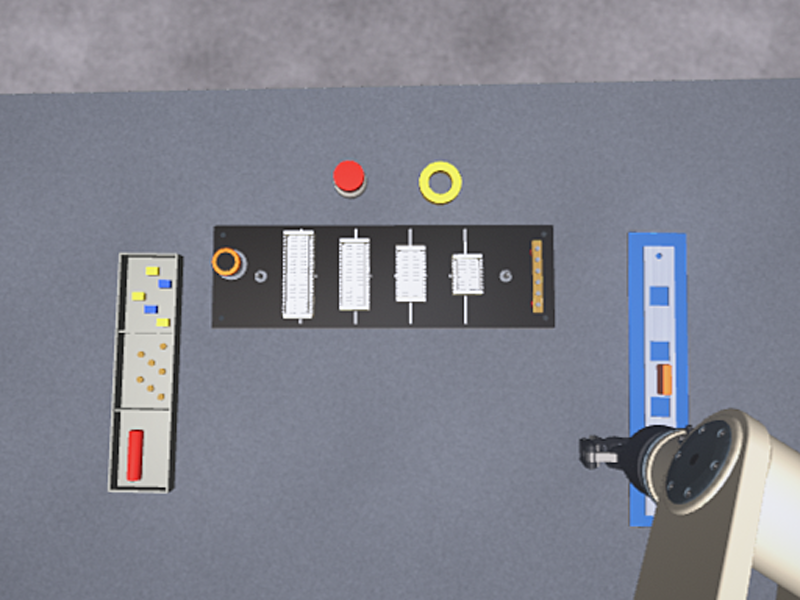

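View pics/s11.png

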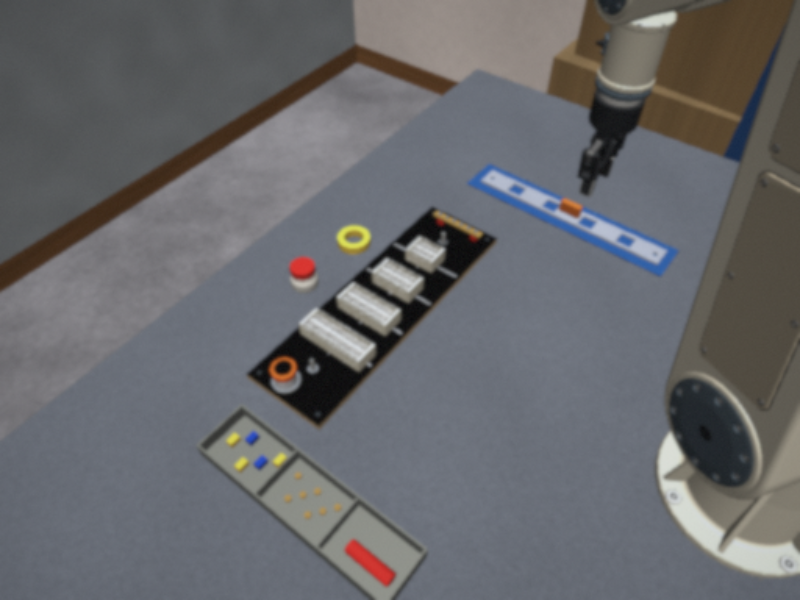

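All four blocks are within 2 mm and 2° of their crosses. The template is flat on the mat, and the tub and tape have not moved in the picture. The arm is clear, so I'm handing in.

```bash
python3 - <<'E'
from rig import r
print(r.sign_off())
E
```

```text
the job is handed in; nothing more can be done
None
```

I lifted the template straight up off its pins, laid it on the blue mat, set out the four blocks, and handed the job in at about 36 s. The sign-off gave no verdict.

- **Template:** it came off the pins level, judging by the side view and the tool's tilt (one numeric check of its level gave no data). In the last pictures it lies flat, lengthwise and centred on the mat, and let go. I did not measure its final position on the mat.
- **Blocks:** in order d, c, b, a from the conduit stub to the earth bar. In the last top view each is upright, within about 2 mm of its cross and within about 2° of square.
- **Bystanders:** the tape roll and screw tub are where they were in the first picture.
- **Arm:** it stood clear, touching nothing.

The two cameras differed by about 1–3 mm, and up to 3.5 mm on the template handle, well inside the tolerances. No other check failed or disagreed.

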